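Lock the drum roller on its axle with the snap clip

TASK

Put the rubber-tyred drum roller down over the upright axle on the grey stand so that it sits on the axle's flange. Then take the spring clip by its tab and push it gently, level and sideways, onto the groove above the roller until it snaps fully home, without straining the soft-mounted axle against the end of its travel, and let go. Leave the soap bar and the tape roll where they are.

Things in the scene. Friction and masses are not known exactly. Their poses are not given: they have to be found in the camera images.
- stand: Round grey base, 100 mm across, fixed; origin at the centre of its underside, z up. The upright steel axle stands on it on a soft mount: pushed sideways it gives way in any direction, staying upright, about 2.5 mm per N, and comes back when let go; its travel ends 28 mm off centre (about 11 N), which must not be reached.
- axle_groove (a point): Centre of the axle's groove, on the axle's line; z up. At rest above the stand's centre, 57 mm above the worktop. Heights above the worktop: flange 44 mm across, top at 26; journal 20 mm across to 52; groove 52 to 62, its neck 14 mm across; head 20 mm across to 69. Pushed by the clip the axle recedes 12 to 24 mm before the clip snaps over.
- axle_tip (a point): Centre of the tip of the axle, 75 mm above the worktop; the head's top 6 mm taper from 20 to 10 mm across. Moves with the axle.
- roller_mid (a point): Centre of the roller (on its axis, half-way up): black rubber tyre on a white hub, 56 mm across, 24 mm high, bore 24 mm, lying flat on the worktop, about 90 g; z up along its axis. Seated on the flange, its centre is 19 mm below the groove's centre and its top 2 mm below the groove.
- clip_eye (a point): Centre of the eye of the clip, half-way up its 6 mm thickness; on the axle's line when home. x points out of the mouth, z up. Flat steel-wire C, lying flat, 29 mm wide, from 42 mm behind the eye to 21 mm in front at the flared lips; sprung arms narrow the mouth to 7 mm, 8 mm in front of the eye. It has 4 mm of play in the groove's height.
- clip_tab (a point): Centre of the clip's upright grey thumb tab, gripped from above; axes as the eye, which lies 30 mm along +x and 21 mm below. Tab 10 mm thick (y), 24 mm long (x), 36 mm high, its centre 24 mm above the clip's underside; clip about 55 g. Resistance starts 18 mm before home, grows to 5 to 9.5 N, collapses at the snap; it tends to tip the mouth down in a loose grip.
- soap: Pink bar of soap, 48 x 75 x 20 mm, lying flat behind the work; bystander. Origin at the centre of its underside.
- tape: Roll of tape, 98 mm across, 25 mm high, lying flat; bystander. Origin at the centre of its underside.
There are look-alikes about, which are no part of the job. Leave any green or orange look-alike of the part that bears roller_mid alone.

How it is judged:
By the outcome, as a careful person would: the job done as asked, in the order asked, and still so for the second after the job is handed in, with the robot touching nothing.
It also fails if it takes over 64 s, if anything falls off the work surface, if the arm or the gripper's body presses on something with over 40 N, if the wrist force passes 120 N, or if a joint passes its speed limit or range.

ROBOT

A 6-joint arm with a two-finger parallel gripper is mounted at the origin on the work surface; the furniture and walls round the work are solid. World frame = base frame: x ahead of the robot, y to its left, z up, the work surface at z = 0. Lengths are in mm, angles in rad, forces in N, time in s.
With the tool pointing down it reaches from about 375 to 975 mm from the base axis. Payload 3.8 kg.
Tool frame: the origin (TCP) lies between the finger pads; the fingertips stand 14 mm ahead of it and the grasp point (between the pads) lies 5 mm behind it; z points along the fingers, y is the line along which they close (so a half turn about z gives the same grasp; the last joint's range is limited). The gripper opens to 88 mm and grips with 3 to 60 N. Pads are 18 mm wide; open, the fingers measure 123 mm over their backs; the gripper's body (75 mm by 187 mm) begins 45 mm behind the grasp point.
Start: joints at [1.172, 0.264, 1.604, -0, 1.274, -0.037], TCP at [238.919, 631.297, 252.706] pointing down, gripper open.
Joint ranges: [-2.63, 2.63], [-0.94, 2.18], [0.31, 2.57], [-1.31, 4.45], [0, 2.66], [-2.55, 2.55]. Speed limits (rad/s): [2.57, 2.57, 3.14, 3.14, 3.14, 3.14].

INTERFACE

Orientations are given as a unit quaternion [w, x, y, z].
In Python, from plant import env gives the robot as it stands. The module is installed in compiled form; this text tells all that it offers. Calls block until the motion is done:
- env.move_ptp(position, orientation): joint-space move of the TCP to a pose.
- env.movel(position, orientation=None, vel=150): straight line of the TCP; orientation=None keeps the orientation; vel is the mean speed in mm/s.
- env.move_joints(angles): joint-space move.
- env.grip(opening): finger opening in mm; the grip force is fixed at half the most; returns when the fingers have stopped.
- env.sleep(seconds).
- env.solve_ik(position, orientation): joint angles nearest the present ones, or None.
- env.state(): the state.
- env.snapshot(name): name is "side" or "top"; returns a dict with "frame" (400x640x3 uint8, red, green, blue), "fx", "fy", "cx", "cy" (pixels), "distortion" ([k1, k2, p1, p2, k3] as OpenCV has them; the pictures are not rectified), "R" (3x3) and "t" (3): a world point X has camera coordinates R X + t. Camera axes: x right, y down, z forward; pixel columns grow to the right and rows downward; lengths in mm; the calibration is good to about 2 mm. A picture is of the moment at which its call begins. There is no depth.
A pose or a line that the arm cannot do raises env.PlanningError and nothing moves.
- env.close_job(): hands the job in; it is judged then, once.
Trained networks look in a picture, given as the dict that the camera call returned (one of the last four; its "shot" number tells which), for a name from the list of things; names that differ only in an ending like _2 or _b are one class to them, and where a whole thing is asked for, a point or a joint stands for the part that bears it (a point fixed in the world has none). Each returns a list of dicts, best first, with "p" (0 to 1); they miss things now and then, are a little off and sometimes report something else, mostly with a low value. They report only what shows in the picture. A call takes as long as a camera call. They do not tell look-alikes from the thing itself.
- env.look_for(query, picture): "xyz" ([x, y, z] in mm, in world coordinates, good to about 4 mm: the middle of the surface that is visible of it).
- env.mark_of(query, picture): "xyz" ([x, y, z] in mm, in world coordinates, good to about 4 mm: a listed point, or the origin of a listed thing).
The state is a dict: "time_s": time; "joints": joint angles; "qvel": joint speeds; "joint_efforts": joint torques, N m; "tcp_pos": TCP position; "tool_rot": TCP orientation; "contact_force": force on the tool from outside, world axes, zero at the start; "wrist_torque": the same for the moment, N m; "gripper_width": finger opening in mm; "gripper_force": force on a finger pad.
Only numpy, scipy, OpenCV 4.12 (cv2) and the standard library are available. Lean on these libraries where they do the work, as an engineer would, in place of code of your own. Each camera call takes 0.05 s, during which the arm holds its last target. There are 200 camera calls.

## Working session

There is one attempt and no reset: what is moved stays moved. The work goes in short steps, each a Python script; the robot and the scene stay as the last script left them, time stands still between calls to the robot, and variables do not carry over. Pictures are saved under pics/ and viewed, at most 10 in all, crops included, and the job is handed in when it is done.

```bash
mkdir -p pics
cat > h.py <<'E'
import numpy as np, cv2
from plant import env
def cam(s): return np.array([[s["fx"],0,s["cx"]],[0,s["fy"],s["cy"]],[0,0,1.]]),np.array(s["distortion"],float)
def proj(s,X):
    K,d=cam(s); return cv2.projectPoints(np.array(X,float).reshape(-1,1,3),cv2.Rodrigues(np.array(s["R"],float))[0],np.array(s["t"],float),K,d)[0].reshape(-1,2)
def ray(s,px,z):
    K,d=cam(s);R=np.array(s["R"]);t=np.array(s["t"]);p=cv2.undistortPoints(np.array(px,float).reshape(-1,1,2),K,d).reshape(-1,2)
    c=-R.T@t;D=np.c_[p,np.ones(len(p))]@R
    return c+D*((z-c[2])/D[:,2])[:,None]
def q(yaw): # tool down; tool y axis along yaw+90deg
    return [0,float(np.cos(yaw/2)),float(np.sin(yaw/2)),0]
def save(n,im,sc=1): cv2.imwrite(f"pics/{n}.png",cv2.resize(im,None,fx=sc,fy=sc,interpolation=cv2.INTER_CUBIC)[:,:,::-1])
E
python3 - <<'E'
from h import *
np.set_printoptions(precision=1,suppress=True)
for n in("side","top"):
    s=env.snapshot(n);save(n+"0",s["frame"])
    for k in("axle_groove","axle_tip","roller_mid","clip_eye","clip_tab","stand","soap","tape"):
        print(n,k,[(np.array(r["xyz"]).round(1).tolist(),round(r["p"],2),proj(s,r["xyz"])[0].round().tolist()) for r in env.mark_of(k,s)])
    print(-np.array(s["R"]).T@s["t"])
print(env.state()["time_s"],env.state()["tool_rot"])
E
```

```text
side axle_groove [([525.9, -58.7, 60.9], 0.71, [299.0, 186.0])]
side axle_tip [([526.0, -53.7, 77.7], 0.71, [297.0, 183.0])]
side roller_mid [([524.8, -316.9, 12.4], 0.97, [409.0, 166.0]), ([290.9, -285.7, 12.4], 0.89, [439.0, 262.0]), ([385.8, -276.0, 16.2], 0.86, [417.0, 223.0]), ([512.8, -213.2, 13.5], 0.57, [368.0, 183.0])]
side clip_eye [([458.1, 131.9, 1.7], 0.69, [224.0, 251.0])]
side clip_tab [([429.7, 132.9, 21.6], 0.58, [224.0, 260.0])]
side stand [([520.9, -56.2, 3.3], 0.69, [300.0, 201.0])]
side soap [([653.4, 119.7, 0.6], 0.55, [210.0, 175.0])]
side tape [([651.6, -193.5, 1.8], 0.95, [340.0, 140.0]), ([461.5, 131.9, 1.8], 0.68, [223.0, 250.0])]
[  9.   51.7 972.9]
top axle_groove [([523.3, -55.5, 54.3], 0.54, [302.0, 179.0])]
top axle_tip [([524.9, -55.8, 72.6], 0.74, [302.0, 177.0])]
top roller_mid [([291.5, -290.5, 10.6], 0.92, [397.0, 271.0]), ([520.7, -320.9, 13.6], 0.77, [404.0, 182.0]), ([383.4, -276.2, 15.9], 0.65, [390.0, 235.0]), ([519.1, -216.3, 12.1], 0.56, [364.0, 183.0])]
top clip_eye [([652.0, -191.5, -2.2], 0.63, [353.0, 136.0]), ([465.5, 135.4, 1.9], 0.48, [229.0, 206.0])]
top clip_tab [([429.7, 131.9, 21.2], 0.61, [229.0, 219.0])]
top stand [([523.1, -58.8, 1.0], 0.95, [304.0, 184.0]), ([522.2, -53.2, 73.8], 0.34, [301.0, 178.0])]
top soap [([654.4, 124.5, 1.8], 0.88, [234.0, 136.0])]
top tape [([652.9, -191.7, -1.1], 0.78, [353.0, 135.0]), ([522.9, -54.9, 56.0], 0.36, [302.0, 179.0])]
[ 261.3  -59.  1278.2]
0.9 [0.  0.2 1.  0. ]
```

View pics/top0.png

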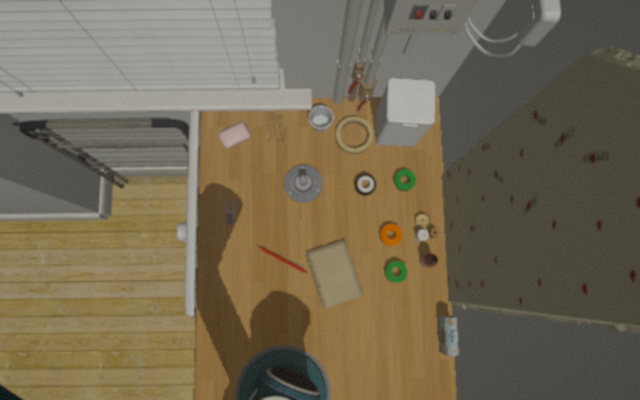

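View pics/side0.png

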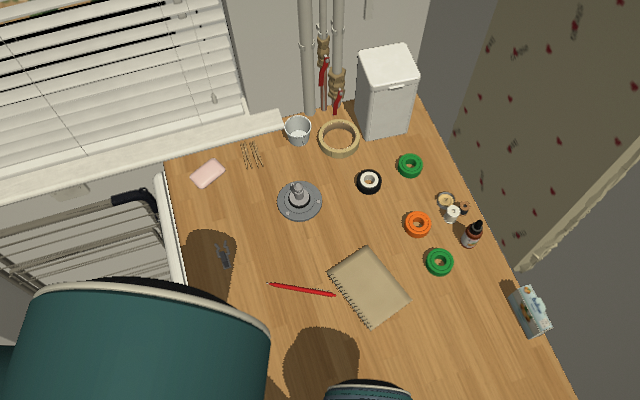

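Roller candidates in the top picture: black tyre with white hub (365,184); green (404,180) and (396,271); orange (391,235). By the description it is the black and white one. The stand is at (303,183), and the clip lies in shadow at (229,212). I'll check these in a close crop.

Run:
```python
from h import *
np.set_printoptions(precision=1,suppress=True)
s=env.snapshot("top");f=s["frame"];d=env.snapshot("side");g=d["frame"]
def c(f,x,y,w=25,gain=1.): return cv2.resize(np.clip(f[y-w:y+w,x-w:x+w].astype(float)*gain,0,255).astype(np.uint8),(260,260),interpolation=cv2.INTER_CUBIC)
save("crop",np.vstack([np.hstack([c(f,365,184),c(f,303,183),c(f,229,212,25,2.)]),np.hstack([c(g,369,182),c(g,299,195),c(g,224,255,25,2.)])]))
# roller outline: dark tyre + white hub as blob
for n,s,x,y in(("top",s,365,184),("side",d,369,182)):
    p=s["frame"][y-25:y+25,x-25:x+25].astype(int)
    m=((p.max(2)-p.min(2)<35)).astype(np.uint8)
    k,l,st,ce=cv2.connectedComponentsWithStats(m); i=1+np.argmax(st[1:,4]); print(n,st[i],ce[i]+[x-25,y-25], ray(s,[ce[i]+[x-25,y-25]],12), ray(s,[ce[i]+[x-25,y-25]],18))
```

```text
top [ 15  14  20  22 294] [364.7 183.7] [[ 518.3 -217.1   12. ]] [[ 517.1 -216.3   18. ]]
side [ 12  12  26  26 488] [368.4 181.6] [[ 516.5 -215.    12. ]] [[ 513.4 -213.4   18. ]]
```

View pics/crop.png

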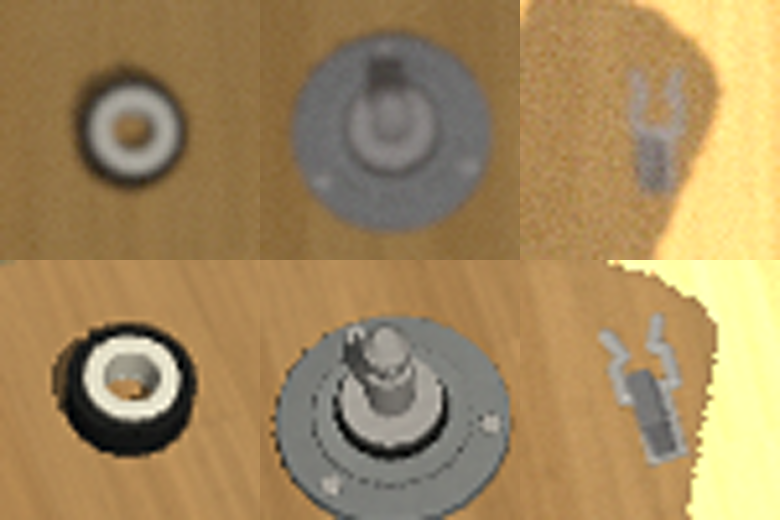

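The crop confirms the black and white roller. The clip's mouth points roughly +x. I'll pick up the roller with two crossed grips so it centres in both directions.

Run:
```python
from h import *
np.set_printoptions(precision=1,suppress=True)
P=np.pi
xy=np.array([517.8,-216.])
T=lambda m:print(m,round(env.state()["time_s"],1),round(env.state()["gripper_width"],1),np.array(env.state()["tcp_pos"]),np.array(env.state()["contact_force"]))
env.move_ptp([*xy,110],q(P/4));T("over")
env.movel([*xy,17],vel=150);env.grip(50);T("g1");
env.grip(84);env.movel([*xy,18],q(3*P/4),vel=60);T("rot")
env.movel([*xy,17]);env.grip(50);T("g2")
env.movel([*xy,120],vel=200);T("up")
s=env.snapshot("top");d=env.snapshot("side");save("held",np.hstack([s["frame"][120:260,220:440],d["frame"][120:260,220:440]]),1.8)
# clip yaw from lips / tab in the earlier crop (top)
c=lambda x,y:(204+(x-520)/5.2,187+y/5.2)
print(ray(s,[c(635,70),c(678,72),c(657,130)],3),ray(s,[c(657,165)],42))
c=lambda x,y:(199+(x-520)/5.2,230+(y-260)/5.2)
print(ray(d,[c(603,335),c(656,318),c(625,402),c(683,455),c(650,463)],3))
for k in("clip_eye","clip_tab","axle_tip"):
  for z in(s,d): print(k,[(np.array(r["xyz"]),round(r["p"],2)) for r in env.mark_of(k,z)])
```

```text
over 4.2 88.4 [ 518.2 -215.4  110.1] [ 0.   0.4 -0.4]
g1 5.5 54.6 [ 517.9 -216.1   17.2] [0.4 0.5 1.2]
rot 7.8 84.0 [ 517.8 -216.    18. ] [-0.4  0.2 -1.2]
g2 8.6 55.9 [ 517.8 -216.    17. ] [-0.5 -0.2  0.6]
up 9.3 55.9 [ 517.2 -215.7  119.3] [-1.3  0.3 -1.5]
[[480.7 142.1   3. ]
 [479.4 120.8   3. ]
 [450.4 130.8   3. ]] [[427.7 124.8  42. ]]
[[479.  145.7   3. ]
 [479.6 123.3   3. ]
 [447.4 143.5   3. ]
 [418.  126.4   3. ]
 [418.8 139.8   3. ]]
clip_eye [(array([463.2, 133.4,   1.3]), 0.5), (array([525.8, -55.1,  57.6]), 0.39)]
clip_eye []
clip_tab [(array([427.9, 130.7,  20.9]), 0.51)]
clip_tab []
axle_tip [(array([520.2, -50.5,  75.1]), 0.57)]
axle_tip []
```

View pics/held.png

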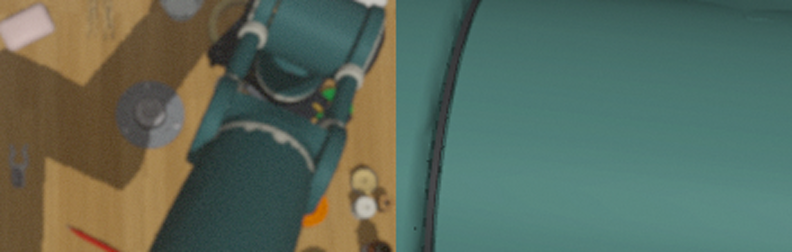

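The roller is held (55.9 mm) and the stand is in clear view. Next I'll lower it over the axle in steps, watching the force.

Run:
```python
from h import *
np.set_printoptions(precision=1,suppress=True)
xy=[524.,-56.]
env.movel([*xy,116],vel=200)
f0=np.array(env.state()["contact_force"]);print(f0)
for z in(95,85,75,65,55,48,44.5):
    env.movel([*xy,z],vel=60);s=env.state();F=np.array(s["contact_force"])-f0;print(z,s["tcp_pos"][2],F)
    if abs(F[2])>8: break
else:
    env.grip(80);env.movel([*xy,130],vel=200)
print(env.state()["time_s"])
```

```text
[-0.6 -0.7 -1.6]
95 94.17543775602424 [0.4 1.2 1. ]
85 84.42459741538462 [0.2 0.4 1.2]
75 74.334237697122 [0.4 1.7 0.6]
65 64.31805363399977 [-0.   1.3  0.1]
55 54.325808995029135 [0.1 1.2 0.3]
48 47.45250516400638 [0.5 0.4 0.3]
44.5 44.282033962342794 [0.5 0.2 0.4]
14.0417
```

Run:
```python
from h import *
np.set_printoptions(precision=1,suppress=True)
Q=q(np.pi+0.01)
env.move_ptp([430,132,130],Q);s=env.snapshot("top");d=env.snapshot("side")
save("seated",np.hstack([cv2.resize(v["frame"][y-30:y+30,x-30:x+30],(380,380),interpolation=cv2.INTER_CUBIC) for v,x,y in((s,303,183),(d,299,195))]))
for v in(s,d):
  for k in("roller_mid","axle_tip","axle_groove"): print(k,[(np.array(r["xyz"]),round(r["p"],2)) for r in env.mark_of(k,v)])
print(env.state()["time_s"],env.state()["joints"])
```

```text
roller_mid [(array([ 383.9, -278. ,   13.5]), 0.86), (array([ 519.5, -320. ,   13.5]), 0.78), (array([527.5, -57.3,  39.2]), 0.54), (array([ 289.9, -287.7,    9.7]), 0.54)]
axle_tip [(array([520.9, -56.3,  75.9]), 0.59)]
axle_groove [(array([523.7, -55.3,  58.8]), 0.65)]
roller_mid [(array([ 525.8, -319.9,   14.9]), 0.96), (array([ 291. , -286.7,   13. ]), 0.81), (array([520.8, -59.4,  39.5]), 0.79), (array([ 387. , -276.2,   18.5]), 0.79), (array([520. , -53.1,   4.2]), 0.19)]
axle_tip [(array([528. , -52.6,  78.6]), 0.56)]
axle_groove [(array([523.7, -57. ,  57.6]), 0.58)]
15.2917 [ 0.2 -0.1  2.2 -0.   1.  -1.3]
```

View pics/seated.png

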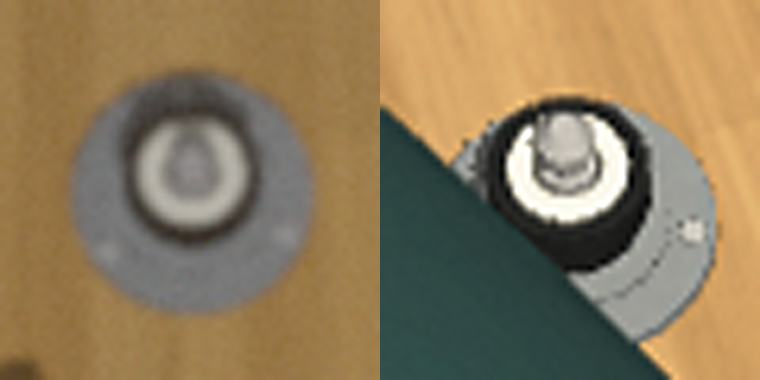

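The roller is seated on the flange: its centre reads about z 39, and its white hub sits round the axle at (190,165) in the left crop. Now the clip.

Run:
```python
from h import *
np.set_printoptions(precision=1,suppress=True)
env.grip(50);env.movel([430,132,22],vel=120)
env.grip(0);s=env.state();print(s["gripper_width"],s["tcp_pos"],s["gripper_force"])
env.movel([430,132,130],vel=150)
env.movel([400,-56,130],vel=150)
s=env.state();print(s["gripper_width"],s["tcp_pos"],s["time_s"],s["contact_force"])
v=env.snapshot("top");d=env.snapshot("side");im=[]
for w in(v,d):
    x,y=proj(w,[425,-56,110])[0].astype(int);x=int(np.clip(x,40,600));y=int(np.clip(y,40,360))
    im.append(cv2.resize(w["frame"][y-40:y+40,x-40:x+40],(390,390),interpolation=cv2.INTER_CUBIC))
    for k in("clip_eye","clip_tab"): print(k,[(np.array(r["xyz"]),round(r["p"],2)) for r in env.mark_of(k,w)])
save("clip",np.hstack(im))
```

```text
9.978308520871089 [430.1 132.   22.1] 30.000330694019794
9.514394552538977 [400.  -55.6 129.9] 19.9167 [0.5 0.1 0. ]
clip_eye []
clip_tab []
clip_eye []
clip_tab []
```

View pics/clip.png

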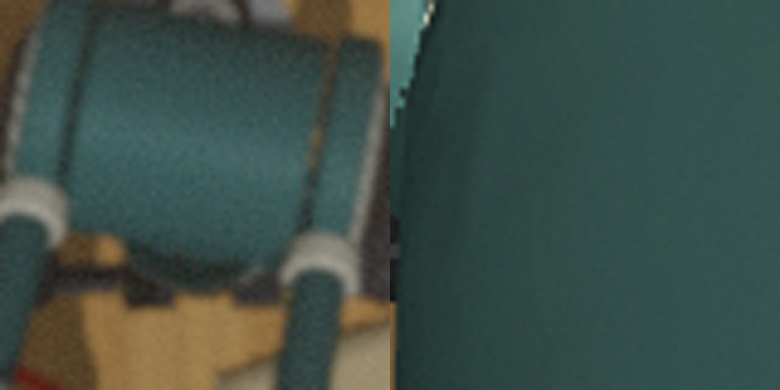

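The clip is gripped by its tab (9.5 mm); the arm hides it in both views. I'll go in level and slowly, with force monitoring.

Run:
```python
from h import *
np.set_printoptions(precision=1,suppress=True)
Z=76.5
env.movel([415,-56,Z],q(np.pi),vel=120)
env.movel([440,-56,Z],vel=100);env.sleep(.2)
def F(n=4):
    a=[]
    for _ in range(n): a.append(env.state()["contact_force"]);env.sleep(.02)
    return np.mean(a,0)
f0=F();env.movel([462,-56,Z],vel=60);pk=0;x=462
print(f0,F()-f0)
while x<520:
    x+=2;env.movel([x,-56,Z],vel=30);f=F()-f0;r=-f[0];s=env.state()
    print(x,round(s["tcp_pos"][0],1),round(s["tcp_pos"][2],1),f,round(s["gripper_width"],1))
    if r<pk-1.5 and pk>3: print("SNAP");break
    pk=max(pk,r)
    if r>10 or abs(f[2])>6: print("STOP");break
print(env.state()["time_s"])
```

```text
[-0.1  0.2 -0.4] [ 0.2 -0.  -0.3]
464 463.9 76.5 [ 0.1 -0.5 -0. ] 9.7
466 466.0 76.5 [ 0.7  0.1 -0.4] 10.1
468 468.0 76.5 [ 0.5 -0.   0.4] 9.6
470 470.0 76.5 [ 0.9 -0.4 -0.7] 9.9
472 472.0 76.5 [ 0.2 -0.4 -0.6] 9.7
474 474.0 76.5 [-0.2 -0.1 -0.2] 9.7
476 475.9 76.4 [-0.6  0.2  0.2] 9.8
478 477.9 76.4 [-1.   0.  -0.3] 9.5
480 479.9 76.4 [-1.3 -0.1 -0.6] 10.0
482 481.8 76.4 [-2.  -0.3 -0.7] 10.0
484 483.8 76.4 [-2.3 -0.5 -0.2] 9.5
486 485.9 76.4 [-3.  -0.7 -0.3] 10.0
488 487.8 76.4 [-3.4 -0.4  0.2] 9.9
490 489.8 76.4 [-4.4 -0.4 -0.1] 9.8
492 491.7 76.4 [-4.9 -0.4  0.3] 9.9
494 493.3 76.2 [-5.6 -0.1  0.1] 9.5
496 495.1 76.1 [-5.3 -0.5 -0.1] 9.6
498 498.9 77.0 [-2.7 -0.7  0.6] 10.0
SNAP
27.7833
```

It snapped at about 5.6 N, well short of the end of travel. I'll press slightly further to be sure it is home, ease back to zero force, and release.

Run:
```python
from h import *
np.set_printoptions(precision=1,suppress=True)
def F(n=6):
    a=[]
    for _ in range(n): a.append(env.state()["contact_force"]);env.sleep(.02)
    return np.mean(a,0)+[.1,-.2,.4]
for x in(500,502,504,500,496,494,492,490):
    env.movel([x,-56,76.5],vel=30);f=F();print(x,env.state()["tcp_pos"],f)
    if x<500 and f[0]>-.3: break
env.sleep(.3);print(F())
env.grip(40);env.sleep(.2);print(F(),env.state()["gripper_width"])
x,y,z=env.state()["tcp_pos"];env.movel([x,y,150],vel=120);env.movel([400,200,250],vel=250)
env.sleep(.3)
s=env.snapshot("top");d=env.snapshot("side")
save("final",np.hstack([cv2.resize(v["frame"][y-30:y+30,x-30:x+30],(390,390),interpolation=cv2.INTER_CUBIC) for v,x,y in((s,303,183),(d,299,195))]))
for v in(s,d):
  for k in("clip_eye","clip_tab","roller_mid","axle_groove","axle_tip"): print(k,[(np.array(r["xyz"]),round(r["p"],2)) for r in env.mark_of(k,v) if abs(r["xyz"][1]+56)<40])
print(env.state()["time_s"])
```

```text
500 [500.3 -56.   76.7] [-2.7 -0.5  1.9]
502 [501.8 -56.   76.4] [-3.1 -0.4  1.1]
504 [503.7 -56.   76.3] [-4.  -0.4  0.8]
500 [500.  -56.   76.5] [-2.8 -0.1 -1.2]
496 [496.4 -56.1  76.7] [-1.6 -0.3 -0.7]
494 [494.4 -56.1  76.8] [-0.9 -0.2  0.1]
492 [492.2 -56.   76.6] [ 0.4 -0.4 -0.1]
[ 0.3 -0.6 -0.2]
[-0.  -0.2  0.3] 40.004781611411126
clip_eye [(array([522.8, -52.3,  55. ]), 0.41)]
clip_tab [(array([488.7, -56.6,  70.3]), 0.47), (array([523.3, -52.6,  58.6]), 0.29)]
roller_mid [(array([523.5, -57.3,  36.5]), 0.52)]
axle_groove [(array([523.3, -52.4,  55.7]), 0.63)]
axle_tip [(array([523.9, -55.6,  75. ]), 0.49), (array([520.7, -53.2,  55.2]), 0.48)]
clip_eye [(array([521.1, -53.7,  56.7]), 0.71)]
clip_tab [(array([487.1, -52.8,  72.1]), 0.52)]
roller_mid [(array([518.8, -56.3,  35.3]), 0.73)]
axle_groove [(array([521.4, -58.7,  58.3]), 0.62)]
axle_tip [(array([527.4, -55.6,  76.4]), 0.65)]
34.5833
```

View pics/final.png

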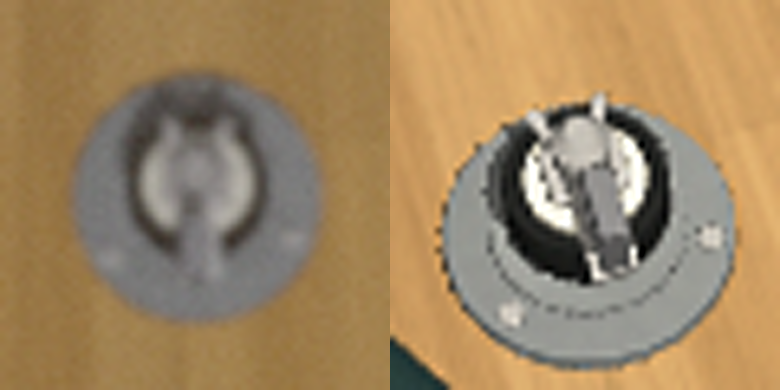

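The picture shows the clip round the axle above the roller. Its lips stand out past the head at (540,120) and (598,105), and its tab is on the near side at (610,215). The clip's eye coincides with the groove, so I'm handing in.

```bash
python3 -c "
from plant import env
print(env.close_job())"
```

```text
the job is handed in; nothing more can be done
None
```

I put the roller down on the axle's flange, then pushed the clip on until it snapped at about 5.6 N and eased it back to rest before letting go. I handed the job in at about 35 s; the soap and tape were never touched, and no verdict came back.

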